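Tip the tilt tray empty and lock its T-head again

TASK

Turn the red T-head in line with the slot so that the blue tray is free, then lift the tray by its black handle until both turning blanks slide out into the bin behind it, without touching the blanks. Lower the tray gently, all the way down, so that the T-head comes up through the slot again, then turn the T-head fully across the slot to lock it, and let go. Leave the things standing round it alone.

Things in the scene. Friction and masses are not known exactly. Their poses are not given: they have to be found in the camera images.
- station: Fixed tilt station on a plywood base 345 x 210 x 12 mm with blue tray, T-head lock and bin. Origin: on the worktop, mid-width below the tray; x axis level, away from the robot towards the bin, y left, z up (it stands turned about z). 'S' below = this frame, in mm.
- hinge (a point): Fixed point on the tray's level hinge axis (along S y), mid-width, S (40, 0, 72.5). The tray floor (top z 75) runs from here 115 mm to -x; inside width 170, walls 5 thick up to z 102 at the front (outside x -75) and both sides, open at the hinge end over the bin.
- tray (a joint): Tilt of the blue tray, rad: 0 = level on its rests (stop), grows as the edge with the handle is lifted, stop at 1.05. 0.4 kg, not balanced: it falls back if let go; about 3 N at the handle lift it. The blanks start to slide at a tilt of 0.45 to 0.65, depending on friction.
- handle (a point): Centre of the tray's black handle: a disc 32 in diameter, 16 thick, flat sides facing S +y and -y, on a 10 thick neck along the tray's edge below. Moves with the tray, 181 from the hinge axis; at tray = 0 S (-140, 55, 92). Pinch it from above across its 16 mm; it may pivot between the fingers.
- slot (a point): Centre of the slot, moving with the tray; at tray = 0 S (-125, -50, 75), at the top face of the 5 mm steel tongue that runs from the tray's front edge (x -75) to x -180, y -80 to -20. The slot is 80 long (S x) and 22 wide (S y), right through.
- lock (a joint): Angle of the red T-head about its upright axis, rad: 0 = crossbar along the slot (free, stop), 1.57 = square across the slot (locked, stop). Grows counter-clockwise from above. Turns with 0.03 N m and stays where it is left. The tray passes the bar, up or down, only when this is below about 0.1.
- lock_axis (a point): Fixed point on the T-head's turning axis at half the height of its crossbar: S (-125, -50, 85). Red crossbar 70 long, 12 wide, 16 high (z 77 to 93, 2 above the tongue), centred on this axis; at lock = 0 it lies along S x, at lock = 1.57 along S y.
- bar_end (a point): Middle of the end face of one arm of the red crossbar, 35 from its axis. At lock = 0 this arm points to S -x (to the robot), at lock = 1.57 to S -y (away from the handle). The other arm points the opposite way.
- bin (a point): Centre of the bin's floor, S (101, 0, 12), fixed. Bin: x 55 to 147, y -91 to 91, sides up to z 72, far wall to z 100. A metal chute leads down into it from below the tray's open end (from x 50, z 65 to x 82, z 16).
- pale_blank: Pale square turning blank, 22 x 150 x 22, 0.1 kg, lying crosswise (long along station y) in the tray. Origin: centre of its underside, y along its length.
- dark_blank: Dark brown square turning blank, 22 x 150 x 22, 0.1 kg, lying crosswise in the tray. Origin: centre of its underside, y along its length.
- wax_tin: Round wax tin, 79 in diameter, 47 high, standing to the left of the station. Origin: centre of its underside. Bystander.
- sanding_block: Brown sanding block, 52 x 68 x 24, lying to the right of the station's front end. Origin: centre of its underside. Bystander.
- turned_top: Small turned wooden part, 36 in diameter, 52 high, standing close to the station's right side. Origin: centre of its underside. Bystander.

How it is judged:
By the outcome, as a careful person would: the job done as asked, in the order asked, and still so for the second after the job is handed in, with the robot touching nothing.
It also fails if it takes over 61 s, if anything falls off the work surface, if the arm or the gripper's body presses on something with over 40 N, if the wrist force passes 120 N, or if a joint passes its speed limit or range.

ROBOT

A 6-joint arm with a two-finger parallel gripper is mounted at the origin on a cart in front of the work surface, level with it; the furniture and walls round the work are solid. World frame = base frame: x ahead of the robot, y to its left, z up, the work surface at z = 0. Lengths are in m, angles in rad, forces in N, time in s.
With the tool pointing down it reaches from about 0.425 to 0.95 m from the base axis. Payload 3.5 kg.
Tool frame: the origin (TCP) lies midway between the tips of the shut fingers; the grasp point (between the pads) lies 19 mm behind it; z points along the fingers, y is the direction in which the jaws open and shut (so a half turn about z gives the same grasp; the last joint's range is limited). The gripper opens to 85 mm and grips with 20 to 120 N. Pads are 22 mm wide; open, the fingers measure 114 mm over their backs; the gripper's body (76 mm by 85 mm) begins 54 mm behind the grasp point. The pads swing forward as they close: fully open they stand 13 mm farther back than shut.
Start: joints at [-1.403, 0.286, 1.577, -0, 1.279, -0.15], TCP at [0.211, -0.641, 0.231] pointing down, gripper open.
Joint ranges: [-2.77, 2.77], [-0.9, 2.22], [0.21, 2.48], [-1.53, 4.67], [0.24, 2.81], [-2.84, 2.84]. Speed limits (rad/s): [2.79, 2.79, 3.14, 3.14, 3.14, 3.14].

INTERFACE

Orientations are given as a unit quaternion [w, x, y, z].
In Python, from station import arm, planner, state, read_camera gives the robot as it stands. Calls block until the motion is done:
- arm.move_pose(position, orientation): joint-space move of the TCP to a pose.
- arm.movel(position, rotation=None, velocity=0.15, f_stop=None): straight line of the TCP; rotation=None keeps the orientation; velocity is the mean speed in m/s. With f_stop (N) it stops when the force on the tool has changed by that much, and returns True; else False.
- arm.set_joints(angles): joint-space move.
- arm.grip(opening): finger opening in m; the grip force is fixed at half the most; returns when the fingers have stopped.
- arm.sleep(seconds).
- planner.ik(position, orientation): joint angles nearest the present ones, or None.
- state(): the state.
- read_camera(name): name is "scene" or "side" or "wrist"; returns a dict with "img" (420x560x3 uint8, red, green, blue), "z_map" (420x560 float32, m along the optical axis (not along the pixel's ray), 0 where there is no reading), "fx", "fy", "cx", "cy" (pixels), "dist" ([k1, k2, p1, p2, k3] as OpenCV has them; the pictures are not rectified), "pose" (4x4, takes a point from camera to world coordinates). Camera axes: x right, y down, z forward; pixel columns grow to the right and rows downward; lengths in m; the calibration is good to about 2 mm. A picture is of the moment at which its call begins.
A pose or a line that the arm cannot do raises arm.IKError and nothing moves.
- arm.close_job(): hands the job in, once; it reports no verdict.
The state is a dict: "time_s": time; "joint_positions": joint angles; "joint_vel": joint speeds; "effort": joint torques, N m; "tool_pos": TCP position; "eef_rot": TCP orientation; "contact_force": force on the tool from outside, world axes, zero at the start; "ft_torque": the same for the moment, N m; "width": finger opening in m.
Only numpy, scipy, OpenCV 4.12 (cv2) and the standard library are available. Lean on these libraries where they do the work, as an engineer would, in place of code of your own. Each camera call takes 0.05 s, during which the arm holds its last target.

## Working session

There is one attempt and no reset: what is moved stays moved. The work goes in short steps, each a Python script; the robot and the scene stay as the last script left them, time stands still between calls to the robot, and variables do not carry over. Pictures are saved under pics/ and viewed, and the job is handed in when it is done.

```bash
ls; mkdir -p pics
python3 - <<'E'
from station import arm, planner, state, read_camera
import cv2
print(state())
for n in ("scene","side","wrist"):
    d=read_camera(n); cv2.imwrite(f"pics/{n}0.png",d["img"][:,:,::-1]); print(n,d["fx"],d["cx"],d["cy"],d["dist"],d["pose"])
E
```

```text
pics
{'time_s': 0.0, 'joint_positions': array([-1.40300236e+00,  2.87207733e-01,  1.57818271e+00, -1.61826241e-06,
        1.27860102e+00, -1.49977088e-01]), 'joint_vel': array([ 0.00111818, -0.00012606,  0.00142609,  0.00150308, -0.00134265,
        0.00153575]), 'effort': array([ 1.46029692e-03, -4.05971789e+01, -2.92630059e+01, -4.76533671e-05,
        5.76057384e-03, -1.23283730e-06]), 'tool_pos': array([ 0.21083468, -0.64053339,  0.22991604]), 'eef_rot': array([-1.19935176e-03,  9.87403478e-01,  1.58217989e-01, -1.14592229e-05]), 'contact_force': array([-0.00925613, -0.69486092,  0.05888658]), 'ft_torque': array([ 0.00097587, -0.0145278 , -0.05139897]), 'width': 0.08545402748610675}
scene 391.00407288184357 280.270919638704 213.83007447590907 [-0.06656489  0.          0.          0.          0.        ] [[-0.65509335 -0.57412773  0.49115176  0.09229601]
 [-0.75547774  0.48888586 -0.43616969  0.22035961]
 [ 0.01029997 -0.65678609 -0.7540066   0.71376835]
 [ 0.          0.          0.          1.        ]]
side 453.086929252859 286.31124267407125 212.63073874528683 [-0.13245029  0.          0.          0.          0.        ] [[ 0.94197744 -0.19916884  0.27020414  0.25597485]
 [-0.33546349 -0.52990424  0.7788875  -0.83151298]
 [-0.0119478  -0.82433808 -0.56597171  0.57284146]
 [ 0.          0.          0.          1.        ]]
wrist 359.5304077730795 284.61018334614585 208.31580444772123 [-0.00707061  0.          0.          0.          0.        ] [[ 0.31235354 -0.91552843 -0.25346194  0.27474168]
 [-0.94996453 -0.30148724 -0.08168737 -0.6204723 ]
 [-0.00162843  0.26629519 -0.96389015  0.37280002]
 [ 0.          0.          0.          1.        ]]
```

View pics/scene0.png

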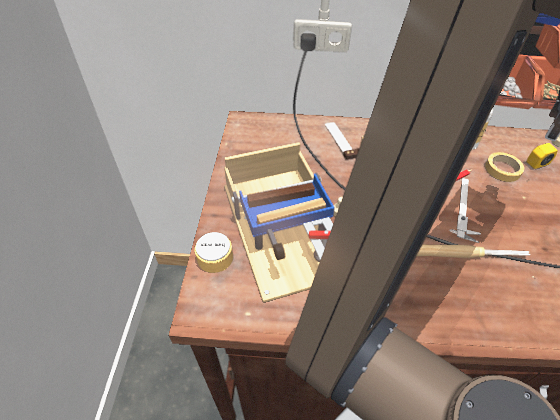

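View pics/side0.png

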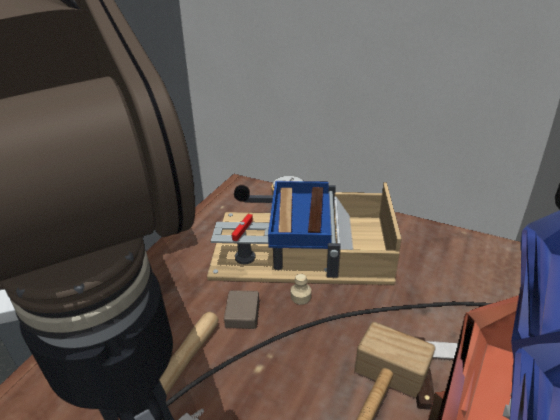

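The side view shows the station clearly: T-head at about (243,227), handle disc (241,192), bin on the right. In the scene view the arm hides part of it. I'll enlarge both.

Run:
```python
import cv2
a=cv2.imread("pics/side0.png")[165:315,200:410]; cv2.imwrite("pics/side0c.png",cv2.resize(a,None,fx=3.8,fy=3.8,interpolation=cv2.INTER_CUBIC))
a=cv2.imread("pics/scene0.png")[135:305,185:345]; cv2.imwrite("pics/scene0c.png",cv2.resize(a,None,fx=3.5,fy=3.5,interpolation=cv2.INTER_CUBIC))
```

```text
(no output)
```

View pics/side0c.png

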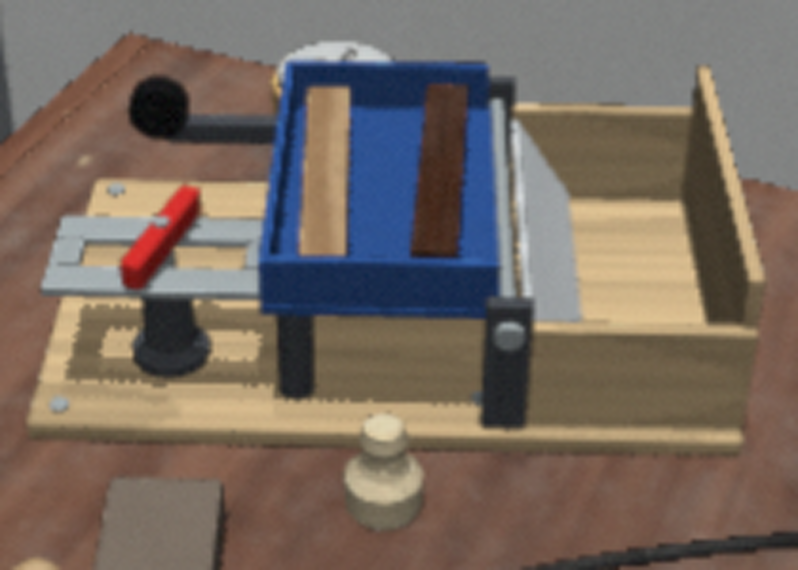

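View pics/scene0c.png

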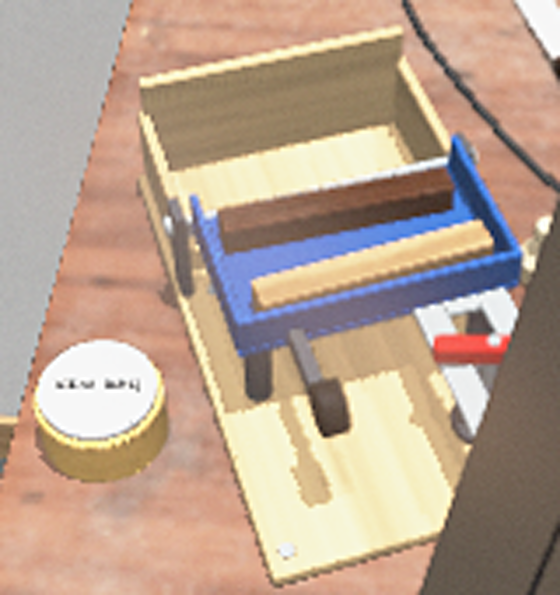

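```bash
cat > fit.py <<'E'
import numpy as np, cv2
from scipy.optimize import least_squares
def S2W(p,q): 
    p=np.atleast_2d(p)/1000.; c,s=np.cos(q[2]),np.sin(q[2])
    return np.c_[q[0]+c*p[:,0]-s*p[:,1],q[1]+s*p[:,0]+c*p[:,1],p[:,2]]
def proj(d,P):
    T=np.linalg.inv(d["pose"]); K=np.array([[d["fx"],0,d["cx"]],[0,d["fy"],d["cy"]],[0,0,1]])
    return cv2.projectPoints(P,cv2.Rodrigues(T[:3,:3])[0],T[:3,3],K,np.array(d["dist"]))[0].reshape(-1,2)
def fit(obs,q0=(0.6,-.1,0)):
    # obs: list of (cam, [(S point, uv)])
    def f(q): return np.concatenate([(proj(d,S2W([o[0] for o in L],q))-np.array([o[1] for o in L])).ravel() for d,L in obs])
    r=least_squares(f,q0,loss="soft_l1"); return r.x,f(r.x).reshape(-1,2)
E
python3 - <<'E'
from fit import *
from station import read_camera,state
s=lambda u,v:(200+u/3.8-.4,165+v/3.8-.4)
c=lambda u,v:(185+u/3.5-.4,135+v/3.5-.4)
A=[((-75,-90,102),s(262,264)),((-75,90,102),s(288,63)),((-180,-80,75),s(42,290)),((-180,-20,75),s(64,216)),((-140,55,92),s(159,107)),((-125,-50,93),s(163,222))]
B=[((-75,90,102),c(238,330)),((-75,-90,102),c(520,260)),((-140,55,92),c(333,405))]
ds=read_camera("side");dc=read_camera("scene")
for o in ([(ds,A),(dc,B)],[(ds,A)],[(dc,B)]):
    for y0 in (-.3,.3):
        q,r=fit(o,(.6,-.1,y0)); print(q.round(4),r.round(1).tolist())
q,_=fit([(ds,A),(dc,B)])
# lock angle from bar ends top middle
for L in (0.,.4,.8,1.2,1.57,):
    cs=np.array([[-125-35*np.cos(L),-50-35*np.sin(L),93],[-125+35*np.cos(L),-50+35*np.sin(L),93]])
    print(L,((proj(ds,S2W(cs,q))-[200,165]+.4)*3.8).round(0).tolist())
print(state()['time_s'])
E
```

```text
[ 0.5337 -0.1772 -0.3867] [[-0.4, -0.6], [-0.4, -0.7], [0.1, 0.1], [0.0, 0.1], [0.3, 0.5], [0.1, 0.6], [-0.3, -0.6], [1.2, -1.5], [-0.6, 1.5]]
[ 0.5337 -0.1772 -0.3867] [[-0.4, -0.6], [-0.4, -0.7], [0.1, 0.1], [0.0, 0.1], [0.3, 0.5], [0.1, 0.6], [-0.3, -0.6], [1.2, -1.5], [-0.6, 1.5]]
[ 0.5336 -0.1777 -0.3899] [[-0.4, -0.5], [-0.2, -0.7], [0.1, 0.1], [0.1, 0.1], [0.4, 0.5], [0.1, 0.6]]
[ 0.5336 -0.1777 -0.3899] [[-0.4, -0.5], [-0.2, -0.7], [0.1, 0.1], [0.1, 0.1], [0.4, 0.5], [0.1, 0.6]]
[ 0.534  -0.1762 -0.3769] [[-0.3, -0.2], [0.9, -1.7], [-0.4, 1.7]]
[ 0.534  -0.1762 -0.3769] [[-0.3, -0.2], [0.9, -1.7], [-0.4, 1.7]]
0.0 [[91.0, 223.0], [236.0, 225.0]]
0.4 [[92.0, 240.0], [233.0, 209.0]]
0.8 [[105.0, 255.0], [219.0, 195.0]]
1.2 [[127.0, 265.0], [197.0, 186.0]]
1.57 [[154.0, 269.0], [172.0, 183.0]]
0.25
```

```bash
cat > h.py <<'E'
from fit import *
from station import arm, planner, state, read_camera
from scipy.spatial.transform import Rotation as R
Q=np.array([0.5337,-0.1773,-0.388])
def W(x,y,z): return S2W([x,y,z],Q)[0]
def down(a):   # jaw axis at angle a (in S frame) 
    w=a+Q[2]; y=np.array([np.cos(w),np.sin(w),0]); z=np.array([0,0,-1.]); x=np.cross(y,z)
    q=R.from_matrix(np.c_[x,y,z]).as_quat(); return q[[3,0,1,2]]
def hp(th):    # handle centre S mm
    c,s=np.cos(th),np.sin(th); return (40-180*c+19.5*s,55,72.5+180*s+19.5*c)
def snap(cam,name,box=None,k=1):
    d=read_camera(cam); im=d["img"][:,:,::-1]
    if box: im=cv2.resize(im[box[1]:box[3],box[0]:box[2]],None,fx=k,fy=k,interpolation=cv2.INTER_CUBIC)
    cv2.imwrite(f"pics/{name}.png",im); return d
E
python3 - <<'E'
from h import *
for nm,p,angs in (("lockhi",W(-125,-50,170),(0,1.25,1.57)),("lock",W(-125,-50,79),(0,1.25,1.57)),("lock90",W(-125,-50,79),(0,)),):
  for L in angs:
    for k in (-1,1):
      j=planner.ik(p,down(L+k*np.pi/2)); print(nm,L,k,None if j is None else np.round(j,2))
for th in (0,.3,.6,.9,1.0):
  x,y,z=hp(th)
  for k in (-1,1):
    j=planner.ik(W(x,y,z-19),down(k*np.pi/2)); print("h",th,k,None if j is None else np.round(j,2))
E
```

```text
lockhi 0 -1 [-0.65 -0.2   2.2  -0.    1.15  1.31]
lockhi 0 1 [-0.65 -0.2   2.2  -0.    1.15 -1.83]
lockhi 1.25 -1 [-0.65 -0.2   2.2  -0.    1.15  0.06]
lockhi 1.25 1 None
lockhi 1.57 -1 [-0.65 -0.2   2.2  -0.    1.15 -0.26]
lockhi 1.57 1 None
lock 0 -1 [-0.65 -0.06  2.26 -0.    0.94  1.31]
lock 0 1 [-0.65 -0.06  2.26 -0.    0.94 -1.83]
lock 1.25 -1 [-0.65 -0.06  2.26 -0.    0.94  0.06]
lock 1.25 1 None
lock 1.57 -1 [-0.65 -0.06  2.26 -0.    0.94 -0.26]
lock 1.57 1 None
lock90 0 -1 [-0.65 -0.06  2.26 -0.    0.94  1.31]
lock90 0 1 [-0.65 -0.06  2.26 -0.    0.94 -1.83]
h 0 -1 [-0.41 -0.06  2.27 -0.    0.93  1.55]
h 0 1 [-0.41 -0.06  2.27 -0.    0.93 -1.59]
h 0.3 -1 [-0.41 -0.12  2.21 -0.    1.04  1.55]
h 0.3 1 [-0.41 -0.12  2.21 -0.    1.04 -1.59]
h 0.6 -1 [-0.41 -0.11  2.12 -0.    1.14  1.55]
h 0.6 1 [-0.41 -0.11  2.12 -0.    1.14 -1.59]
h 0.9 -1 [-0.4  -0.05  1.99 -0.    1.2   1.55]
h 0.9 1 [-0.4  -0.05  1.99 -0.    1.2  -1.59]
h 1.0 -1 [-0.4  -0.02  1.95 -0.    1.22  1.56]
h 1.0 1 [-0.4  -0.02  1.95 -0.    1.22 -1.59]
```

Run:
```python
from h import *
arm.move_pose(W(-125,-50,190),down(1.25-np.pi/2)); arm.grip(0.04)
snap("wrist","w1"); snap("scene","sc1",(185,135,345,305),3.5); snap("side","sd1",(200,165,410,315),3.8)
s=state(); print(s['time_s'],s['tool_pos'],s['width'],W(-125,-50,190))
```

```text
2.7333 [ 0.39908156 -0.17629688  0.19000978] 0.04018563598495883 [ 0.39907466 -0.17629115  0.19      ]
```

View pics/w1.png

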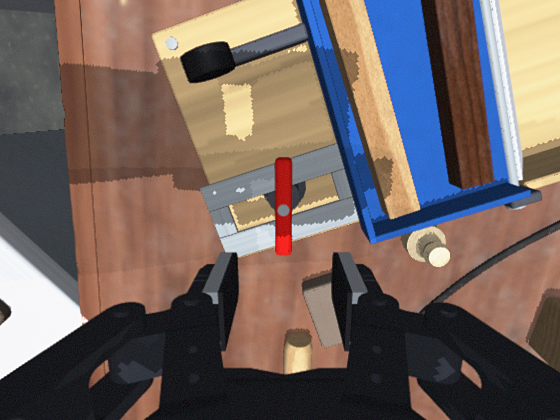

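View pics/sd1.png

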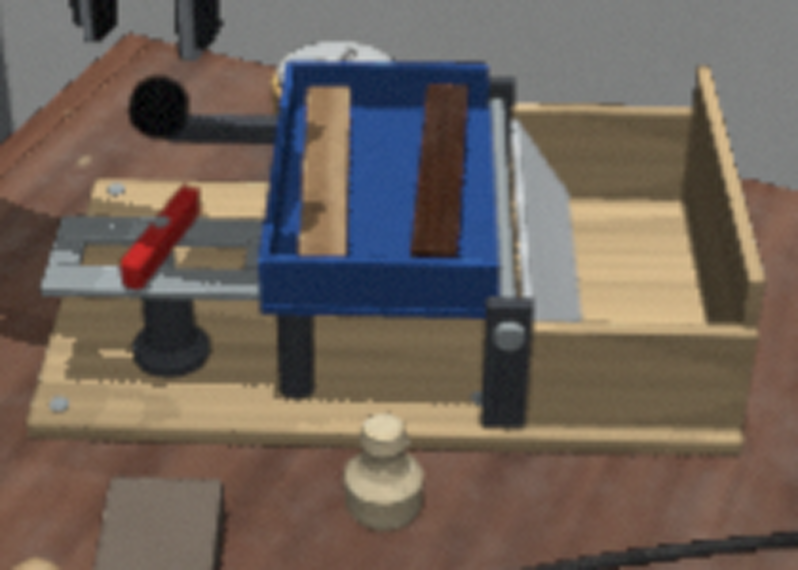

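View pics/sc1.png

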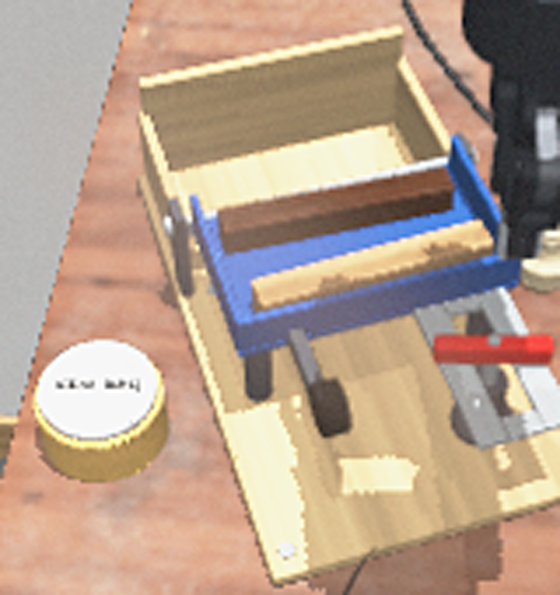

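Wrist view: T-head pivot at (283,210), its bar almost vertical in the picture, midway between the jaws. The tray's front right corner is at (373,242), the tongue corners at (203,188) and (223,258). I'll refit with these.

```bash
python3 - <<'E'
from h import *
s=lambda u,v:(200+u/3.8-.4,165+v/3.8-.4)
c=lambda u,v:(185+u/3.5-.4,135+v/3.5-.4)
A=[((-75,-90,102),s(262,264)),((-75,90,102),s(288,63)),((-180,-80,75),s(42,290)),((-180,-20,75),s(64,216)),((-140,55,92),s(159,107)),((-125,-50,93),s(163,222))]
B=[((-75,90,102),c(238,330)),((-75,-90,102),c(520,260)),((-125,-50,93),c(494,340))]
C=[((-125,-50,93),(283,210)),((-75,-90,102),(373,242)),((-180,-20,75),(203,188)),((-180,-80,75),(223,258))]
ds=read_camera("side");dc=read_camera("scene");dw=read_camera("wrist")
for o in ([(ds,A),(dc,B),(dw,C)],[(dw,C)]):
    q,r=fit(o,Q); print(q.round(4),r.round(1).tolist())
q,_=fit([(ds,A),(dc,B),(dw,C)],Q)
for L in (1.1,1.2,1.3,1.4):
    p=[]
    for sg in (1,-1):
      for w in (-6,6):
        u=np.array([-np.cos(L),-np.sin(L)]);v=np.array([-u[1],u[0]]); xy=np.array([-125,-50])+sg*35*u+w*v; p.append([*xy,93])
    P=S2W(np.array(p),q); print(L,proj(dw,P).round(0).tolist())
im=dw["img"]; m=((im[...,0]>120)&(im[...,1]<60)&(im[...,2]<60)).astype(np.uint8); ys,xs=np.nonzero(m); print(cv2.minAreaRect(np.c_[xs,ys].astype(np.float32)))
for y in (170,190,225): print(y,xs[ys==y].min(),xs[ys==y].max())
E
python3 - <<'E'
import cv2
a=cv2.imread("pics/w1.png")[20:270,140:400]; cv2.imwrite("pics/w1c.png",cv2.resize(a,None,fx=2.3,fy=2.3,interpolation=cv2.INTER_CUBIC))
E
```

```text
[ 0.5339 -0.1764 -0.3841] [[-0.2, -0.8], [-0.5, -0.9], [0.2, -0.0], [0.0, -0.0], [0.2, 0.4], [0.2, 0.4], [-0.5, -0.4], [0.9, -1.4], [-0.1, 0.7], [1.0, -1.6], [-1.1, 0.8], [-3.2, -0.5], [6.1, 1.4]]
[ 0.534  -0.1763 -0.3835] [[1.1, -1.7], [-1.0, 0.7], [-3.1, -0.5], [6.2, 1.4]]
1.1 [[269.0, 254.0], [285.0, 256.0], [283.0, 157.0], [301.0, 160.0]]
1.2 [[273.0, 255.0], [290.0, 256.0], [277.0, 157.0], [295.0, 158.0]]
1.3 [[278.0, 256.0], [295.0, 255.0], [272.0, 158.0], [290.0, 157.0]]
1.4 [[283.0, 256.0], [300.0, 254.0], [267.0, 160.0], [285.0, 157.0]]
((283.0, 206.5), (95.0, 16.0), 90.0)
170 276 291
190 275 291
225 276 290
```

View pics/w1c.png

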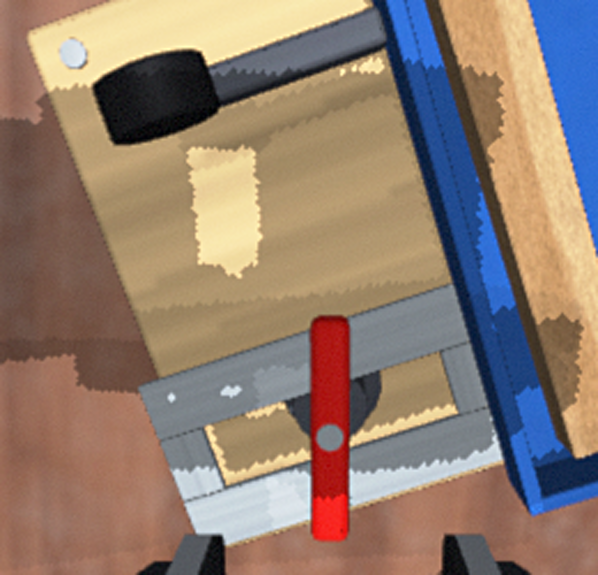

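Bar reads as lock ≈ 1.25, and all three cameras agree on the pose to about 1 mm. In the crop the last tongue corner is nearer (237,257), so my first reading of it was wrong. Next I grasp and turn the T-head.

```bash
sed -i 's/^Q=.*/Q=np.array([0.5339,-0.1766,-0.3855])/' h.py
python3 - <<'E'
from h import *
hit=arm.movel(W(-125,-50,80),down(1.25-np.pi/2),0.1,f_stop=8); s=state(); print(hit,s['tool_pos'],s['contact_force'])
if not hit:
    arm.grip(0.0); s=state(); print(s['width'],s['contact_force'],s['ft_torque'])
    for L in (.9,.5,.2,0.0,-0.03):
        arm.move_pose(W(-125,-50,80),down(L-np.pi/2)); s=state(); print(L,s['contact_force'].round(1),s['ft_torque'].round(2),s['time_s'])
    snap("side","sd2",(200,165,410,315),3.8)
E
```

```text
False [ 0.39979266 -0.17629996  0.08069395] [0.14169538 0.2009656  0.96688831]
0.010522783387474874 [-4.19940115  2.40576713  7.06132644] [ 0.4944677   0.62707542 -0.05678791]
0.9 [-3.5  3.1  6.4] [ 0.39  0.64 -0.08] 4.925
0.5 [-3.7  3.5  5.7] [ 0.39  0.65 -0.03] 5.3917
0.2 [-3.9  2.4  5.9] [0.36 0.64 0.01] 5.7833
0.0 [-4.3  2.2  6.2] [ 0.3   0.67 -0.06] 6.0917
-0.03 [-3.6  2.9  6.4] [0.38 0.59 0.56] 6.3417
```

View pics/sd2.png

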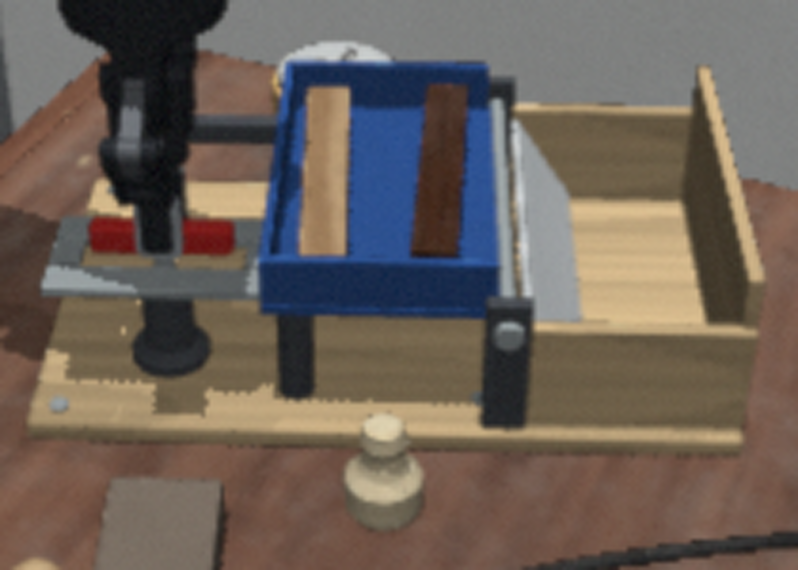

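The red bar now lies along the slot (crop 90–235, row 235), and the moment rises at the stop. Next: release it and go to the handle.

Run:
```python
from h import *
arm.grip(0.04)
o=down(-np.pi/2)
arm.movel(W(-125,-50,145),None,0.15)
arm.movel(W(-140,55,145),o,0.15)
hit=arm.movel(W(-140,55,73),o,0.12,f_stop=8); s=state(); print(hit,s['tool_pos'],W(-140,55,73),s['contact_force'],s['time_s'])
snap("side","sd3",(200,165,410,315),3.8); snap("scene","sc3",(185,135,345,305),3.5)
```

```text
False [ 0.4252953  -0.07344163  0.07349274] [ 0.42485576 -0.07299327  0.073     ] [-0.28109889 -0.15139722  0.23608453] 8.975
```

View pics/sd3.png

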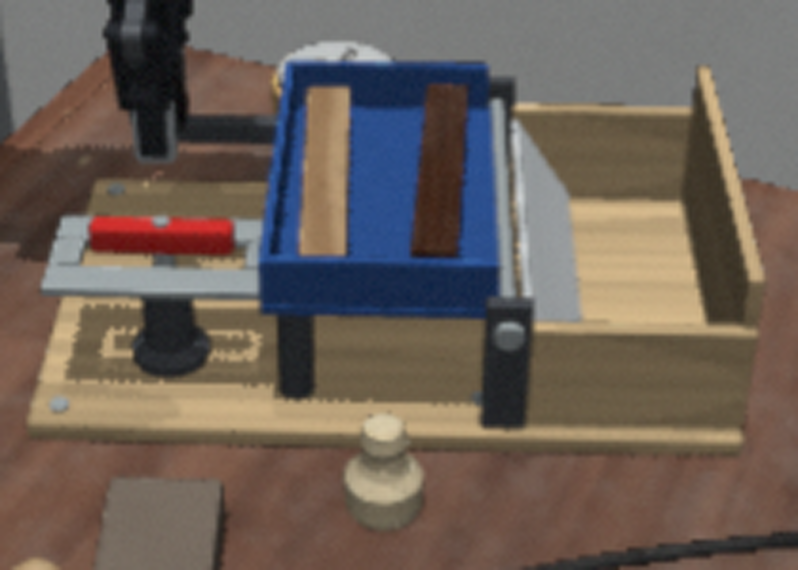

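View pics/sc3.png

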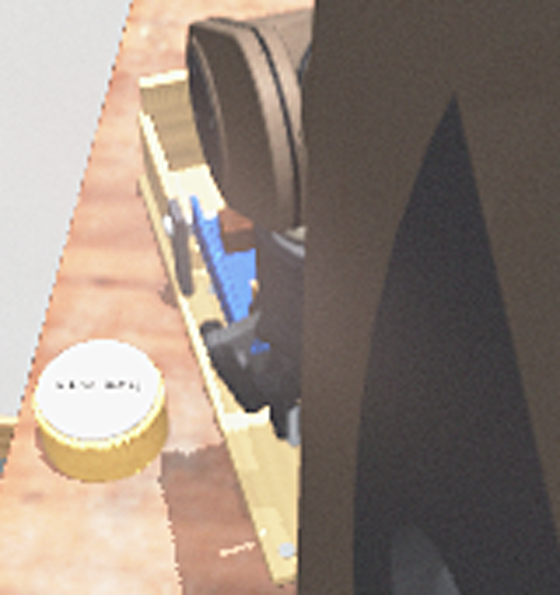

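The T-head is in line and the fingers straddle the handle disc. Grip it and lift a little as a check.

Run:
```python
from h import *
arm.grip(0.0); s=state(); print(s['width'],s['contact_force'].round(1),s['ft_torque'].round(2))
for th in (.05,.12,.2,.3):
    x,y,z=hp(th); arm.movel(W(x,y,z-19),None,0.08); s=state(); print(th,s['contact_force'].round(1),s['ft_torque'].round(2),s['width'],s['time_s'])
snap("side","sd4",(200,135,410,285),3.8)
```

```text
0.014866539878897508 [-0.7  2.1  3.8] [ 0.22  0.08 -0.26]
0.05 [ 4.7  0.3 -4.7] [ 0.06 -0.51 -0.3 ] 0.015051686509026663 9.675
0.12 [ 4.5  1.  -4.1] [ 0.12 -0.52 -0.26] 0.015446078774515487 9.9833
0.2 [ 3.8  1.1 -3.8] [ 0.25 -0.46 -0.29] 0.01524410730021613 10.3167
0.3 [ 2.3  1.9 -3.5] [ 0.3  -0.23 -0.31] 0.015126814003975232 10.6917
```

View pics/sd4.png

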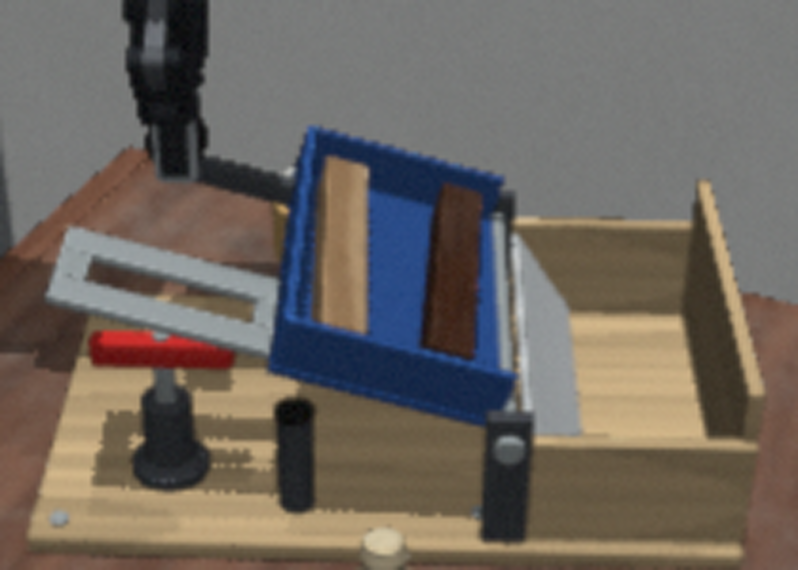

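The tray lifts freely and the bar has passed the slot. Continue.

Run:
```python
from h import *
for th in (.4,.5,.6,.7,.8,.88):
    x,y,z=hp(th); arm.movel(W(x,y,z-19),None,0.06); s=state(); print(th,s['contact_force'].round(1),s['ft_torque'].round(2),s['time_s'])
arm.sleep(1.0); print(state()['contact_force'])
snap("side","sd5",(200,105,410,255),3.8)
```

```text
0.4 [-0.8  2.2 -3.3] [ 0.53  0.31 -0.29] 11.1917
0.5 [-2.7  3.3 -1.4] [ 0.55  0.54 -0.31] 11.6417
0.6 [-2.8  1.6 -1.8] [ 0.41  0.73 -0.36] 12.0917
0.7 [-1.3  1.  -3. ] [ 0.29  0.45 -0.32] 12.5417
0.8 [-0.4 -1.  -4.6] [ 0.01  0.29 -0.31] 12.9917
0.88 [ 0.4 -3.2 -6.3] [-0.3   0.23 -0.32] 13.3833
[ 1.76273425 -5.29899022 -8.31489887]
```

View pics/sd5.png

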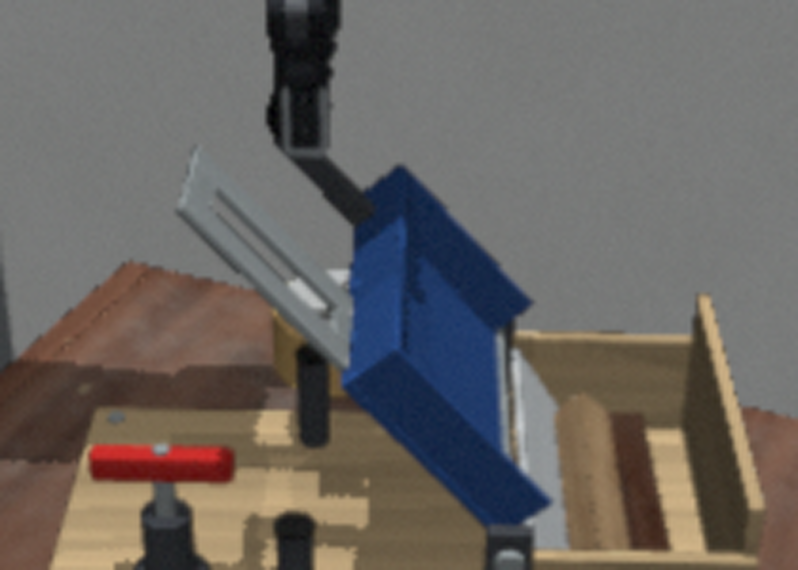

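Both blanks have left the tray: dark on the bin floor, pale beside it near the chute, around crop (590,470). I'll check how the pale one lies.

Run:
```python
from h import *
snap("side","sd6",(310,180,420,290),5); snap("wrist","w6"); snap("scene","sc6",(185,115,345,275),3.5)
```

```text
(no output)
```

View pics/sd6.png

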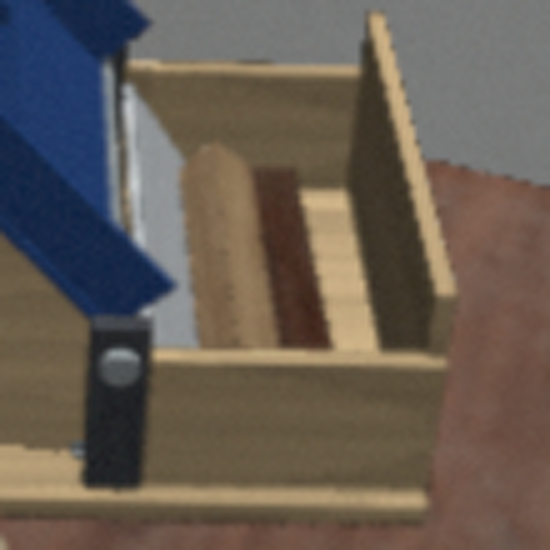

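View pics/w6.png

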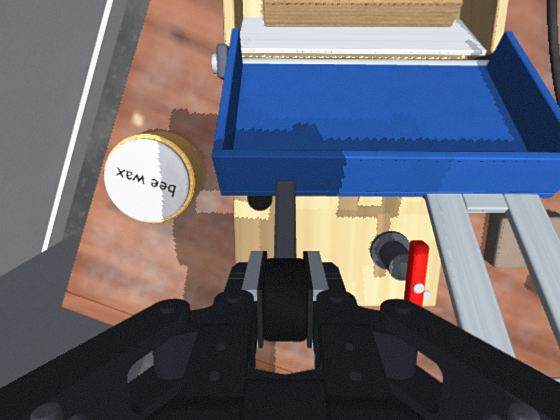

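The tray is empty and the pale blank leans on the lower chute inside the bin, clear of the tray. Lower it gently.

Run:
```python
from h import *
for th in (.8,.7,.6,.5,.4,.3,.22,.15,.1,.06,.03):
    x,y,z=hp(th); v=0.07 if th>.3 else 0.03
    h=arm.movel(W(x,y,z-19),None,v,f_stop=12); s=state(); print(th,h,s['contact_force'].round(1),s['ft_torque'].round(2),s['time_s'])
    if h: break
else:
    for th in (0.01,0,-.01):
        x,y,z=hp(th); h=arm.movel(W(x,y,z-19),None,.01,f_stop=8); s=state(); print(th,h,s['contact_force'].round(1),s['tool_pos'],s['time_s'])
        if h: break
snap("side","sd7",(200,165,410,315),3.8)
```

```text
0.8 False [ 3.  -4.9 -5.7] [-0.92 -0.68 -0.28] 14.9417
0.7 False [-2.  -3.9 -1.2] [-0.83 -0.45 -0.3 ] 15.35
0.6 False [-4.1 -2.6  1.3] [-0.57  0.22 -0.26] 15.7583
0.5 False [-4.2 -1.4  1.7] [-0.43  0.44 -0.27] 16.1667
0.4 False [-4.  -2.1  0.3] [-0.32  0.41 -0.29] 16.575
0.3 False [-4.9 -0.8  3.1] [-0.31  0.31 -0.33] 17.325
0.22 False [-4.6 -0.2  2.7] [-0.22  0.27 -0.28] 17.9583
0.15 False [-3.5  0.3  0.4] [-0.11  0.09 -0.3 ] 18.5333
0.1 False [-2.6  1.  -0.2] [ 0.03 -0.   -0.26] 18.9833
0.06 False [-1.2  3.   0.5] [ 0.25 -0.2  -0.26] 19.375
0.03 False [-1.1  3.   0.3] [ 0.31 -0.26 -0.28] 19.7083
0.01 True [-2.5  1.2  4.6] [ 0.42533277 -0.07290082  0.07617735] 20.0417
```

View pics/sd7.png

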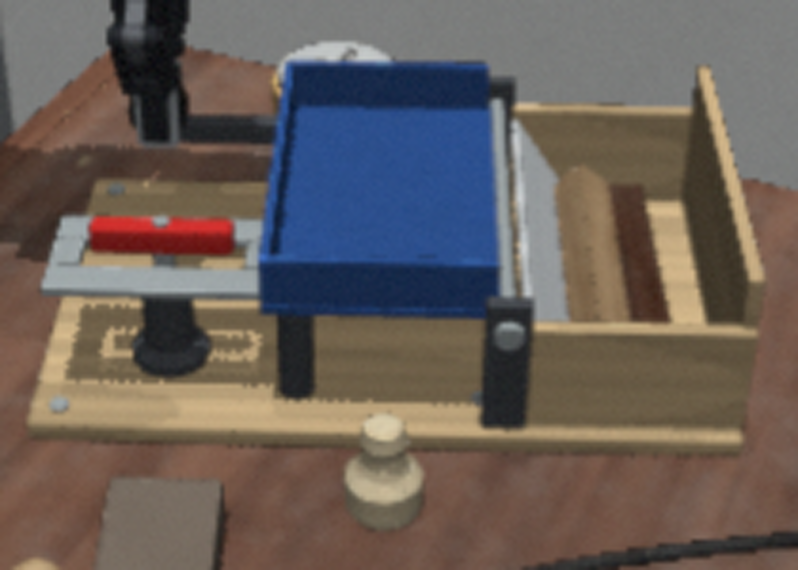

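The tray looks the same as before lifting: the tongue and front edge sit at the same pixels, and the bar is through the slot. One more gentle press to make sure it is seated, then open and go to the T-head.

Run:
```python
from h import *
p0=state()['tool_pos']
h=arm.movel(p0-[0,0,.003],None,.01,f_stop=6); s=state(); print(h,s['tool_pos'],s['contact_force'].round(1))
arm.grip(0.04); s=state(); print(s['tool_pos'],s['contact_force'].round(1))
arm.movel(W(-140,55,145),None,0.12)
arm.movel(W(-125,-50,145),down(-np.pi/2),0.15)
snap("side","sd8",(200,165,410,315),3.8); snap("wrist","w8")
d=read_camera("side"); print(state()['time_s'])
```

```text
True [ 0.42532816 -0.07286558  0.07616203] [-2.3  0.9  4.9]
[ 0.42453619 -0.07202695  0.0752069 ] [-0.2 -0.8 -0.5]
22.4
```

View pics/sd8.png

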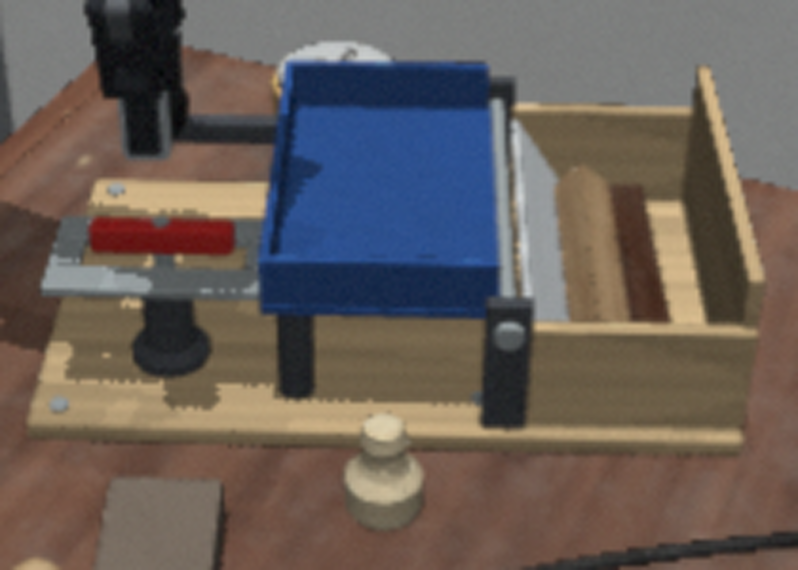

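View pics/w8.png

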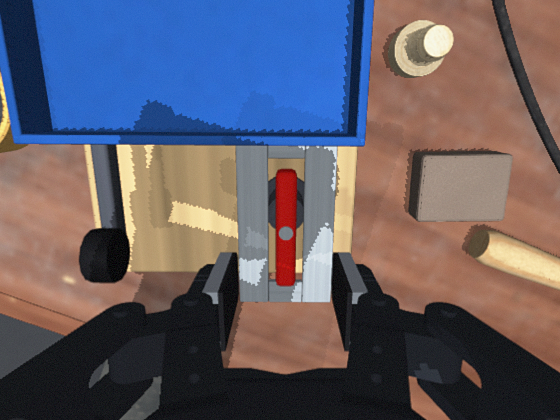

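The tray is released, level and on its rests. The bar lies in the slot line between the jaws. Lock it, turning past 1.57 until the stop is felt.

Run:
```python
from h import *
h=arm.movel(W(-125,-50,80),down(-np.pi/2),0.1,f_stop=8); s=state(); print(h,s['tool_pos'])
if not h:
    arm.grip(0.0)
    for L in (.5,1.0,1.4,1.57,1.6,1.63):
        arm.move_pose(W(-125,-50,80),down(L-np.pi/2)); s=state(); print(L,s['width'],s['contact_force'].round(1),s['ft_torque'].round(2),s['time_s'])
    arm.grip(0.035)
    arm.movel(W(-125,-50,200),None,0.12)
    snap("side","sd9",(200,165,410,315),3.8); snap("wrist","w9"); snap("scene","sc9"); print(state()['time_s'],state()['contact_force'])
```

```text
False [ 0.39968418 -0.1761669   0.08045556]
0.5 0.010112443291333465 [0.1 4.4 7.1] [ 0.81 -0.03 -0.02] 24.1167
1.0 0.010237445061002088 [-0.   6.9  8.6] [1.18 0.06 0.05] 24.6667
1.4 0.010586157749489396 [-0.6  7.8  9.9] [1.34 0.22 0.02] 25.1333
1.57 0.010450814405572358 [-2.4  9.  10.4] [ 1.43  0.38 -0.05] 25.4167
1.6 0.009993706577996267 [-2.6  7.6 11.6] [ 1.34  0.51 -0.76] 25.6667
1.63 0.009971300664951157 [-3.9  7.9 11.4] [ 1.27  0.54 -1.22] 25.9167
27.575 [-0.39901931  0.3092645  -0.16350447]
```

View pics/sd9.png

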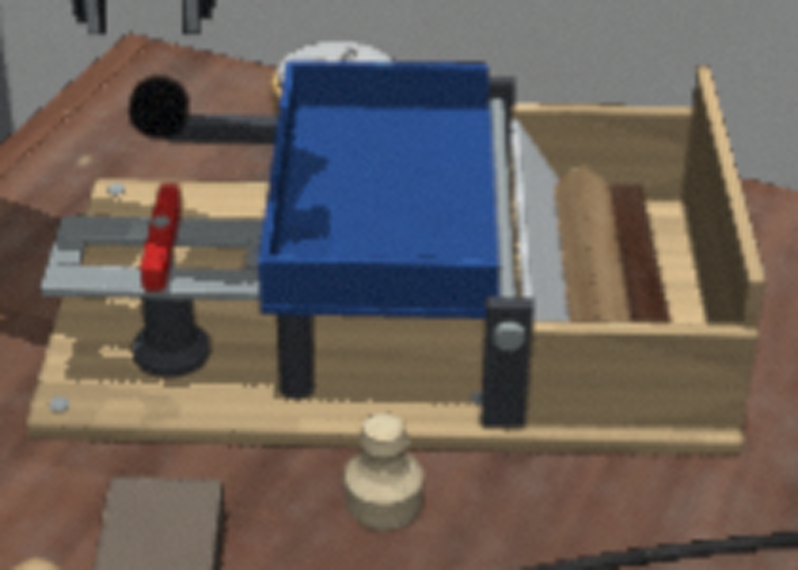

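View pics/w9.png

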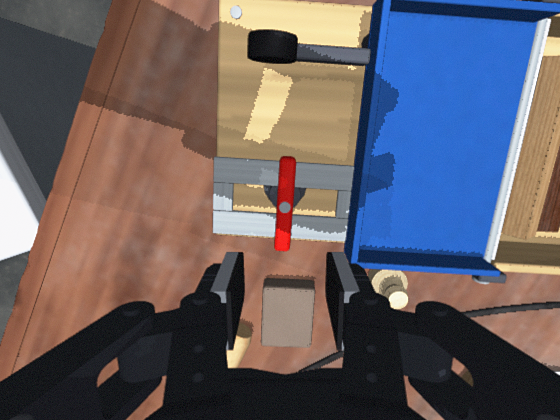

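View pics/sc9.png

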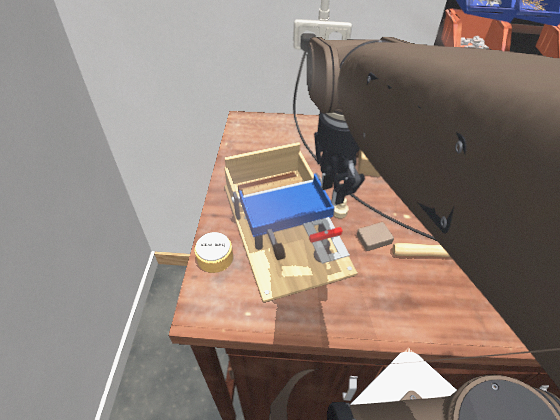

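Side view: the bar is now across the slot, ends at crop (170,184) and (153,268). I'll measure the angle from the wrist picture.

```bash
python3 - <<'E'
from h import *
dw=read_camera("wrist"); im=dw["img"]
def rects(im): 
    m=(im[...,0]>110)&(im[...,1]<60)&(im[...,2]<60); ys,xs=np.nonzero(m); k=(ys<255)&(ys>150); xs,ys=xs[k],ys[k]
    y=np.arange(165,232); c=[(xs[ys==v].min()+xs[ys==v].max())/2 for v in y if (ys==v).any()]; return np.polyfit(y[:len(c)],c,1)
f=rects(im); print("obs slope",f[0],"centre at 165/231",np.polyval(f,[165,231]))
for L in (1.45,1.5,1.54,1.57):
    u=np.array([-np.cos(L),-np.sin(L)]); P=S2W([[*(np.array([-125,-50])+t*35*u),93] for t in (-1,1)],Q); a=proj(dw,P)
    print(L,a.round(1).tolist(),(a[1,0]-a[0,0])/(a[1,1]-a[0,1]))
P=S2W([[-180,-20,75],[-75,-20,75],[-165,-39,75],[-85,-39,75]],Q);print(proj(dw,P).round(1).tolist())
E
python3 - <<'E'
import cv2
a=cv2.imread("pics/w9.png")[130:270,190:370]; cv2.imwrite("pics/w9c.png",cv2.resize(a,None,fx=4,fy=4,interpolation=cv2.INTER_CUBIC))
E
```

```text
obs slope -0.06716417910447732 centre at 165/231 [287.08955224 282.65671642]
1.45 [[294.6, 157.6], [277.1, 250.5]] -0.18896635457997427
1.5 [[292.1, 157.2], [279.4, 250.9]] -0.13591523795591234
1.54 [[290.1, 157.0], [281.3, 251.1]] -0.09398544653497795
1.57 [[288.6, 156.9], [282.7, 251.2]] -0.06274439713079093
[[213.8, 156.1], [354.9, 164.5], [233.5, 182.5], [339.0, 188.6]]
```

View pics/w9c.png

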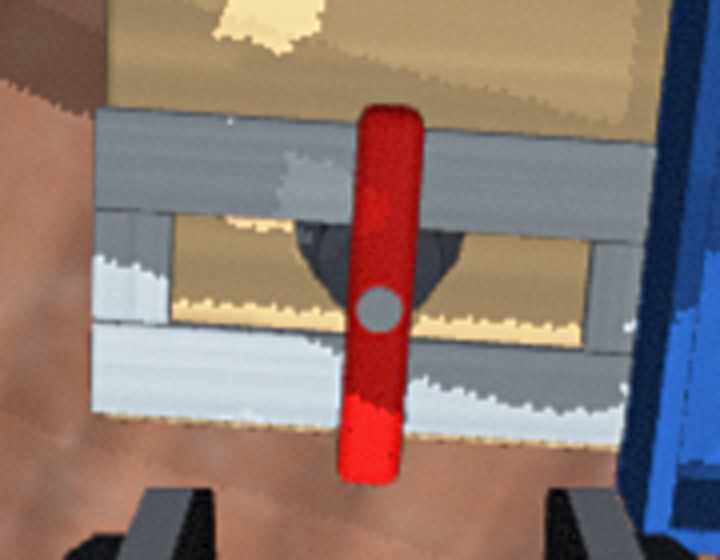

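The bar measures about 1.566 rad, square across the slot, and the gripper is clear. Hand in.

Run:
```python
from station import arm
arm.close_job()
```

```text
the job is handed in; nothing more can be done
```

The job is done and handed in after about 28 s of the 61 s. Both blanks are in the bin, the tray is back down, and the T-head is locked across the slot.

- **Unlock:** The T-head stood at about 1.25 rad. I gripped it on its axis and turned it to 0 until I felt the stop.
- **Tip:** I lifted the tray by its handle to about 0.88 rad. Both blanks slid out without the robot touching them. The dark one lies on the bin floor and the pale one leans on the lower end of the chute beside it.
- **Lower and lock:** I lowered the tray slowly until I felt it rest, so the T-head came up through the slot. Then I turned the T-head to its stop and let go.

**Last checks:**
- The wrist camera gave the lock at about 1.57 rad.
- The tray is empty and level, at the same place in the picture as at the start.
- The tin, sanding block and turned part look unmoved.
- The gripper was about 0.1 m above the bar, reading no contact force beyond noise.

**Small disagreements:**
- When lowering, contact came with the tool about 1 mm above my computed height. A second gentle press moved it no further, so I took the tray as fully down.
- I misread one tongue corner by about 6 px in the first wrist picture. The fit ignored it, and an enlarged crop confirmed it was wrong.

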